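# Lift the lid off the deep tote and rack it

### The job

Get the deeper of the two lidded grey totes ready for packing: swing its lid up on the hinges until it stands vertical, lift it straight up off the hinge pins, and stand it upright, handle up, about midway along the slot of the plywood lid rack, lowering it right to the bottom of the slot before you let go. Leave the shallow tote closed with its lid in place.

Things in the scene. Friction and masses are not known exactly. Their poses are not given: they have to be found in the camera images.
- deep_lid_bar (a point): Mid handle bar of the deep tote's lid: 12 mm round dark bar, turns in the fingers; 88 mm clear between its legs, 44 mm to the plate. Axes: y along bar; x to the hinge axis, 195 mm off (points down when lid is vertical); z out of lid's upper face. Loose grey lid 121x170x8 mm, 0.19 to 0.33 kg, shut at first, bar to robot.
- deep_lid_knuckles (a point): Point on the deep tote's lid, 195 mm from the bar, same axes: midway between its two hinge knuckles, on the axis of their bores. The knuckles (27 mm thick in z, at y = -55 and +55 mm) end 13.5 mm beyond this point: that end is the lid's foot when it stands. Lies on deep_hinge (within the play) while the lid is hung.
- deep_hinge (a point): Mid hinge axis of the deep tote (fixed grey box 121x166 mm, 90 tall), 22 mm behind its rear wall, 6 above its rim. y along axis, x away from handle, z up. Two flat upright pins 5 mm thick, 16 tall, in C-shaped lid knuckles (up to 7 mm play, 12 mm mouth that faces down when the lid is vertical): lid comes off only within 20 deg of vertical, clear after 22 mm of lift. It falls if let go.
- rack_slot (a point): Middle of the slot floor of the plywood lid rack, fixed to the bench (base 100x200 mm, 8 thick; this point on its top). Slot runs along y, 36 mm wide in x, 190 long, open-ended; walls rise 64 mm, then flare to 61 mm wide at 82 mm above this point. z up. A lid stood in it has its bar 208 mm above this point; its faces may look either way.
- shallow_lid_bar (a point): Middle of the handle bar of the shallow tote's lid, not to be disturbed. Lid and tote are like the deep one's, but this tote is only 45 mm tall. Same axes as the deep lid's bar.

How it is judged:
By the outcome, as a careful person would: the job done as asked, in the order asked, and still so for the second after the job is handed in, with the robot touching nothing.
It also fails if it takes over 64 s, if anything falls off the work surface, if the arm or the gripper's body presses on something with over 40 N, if the wrist force passes 120 N, or if a joint passes its speed limit or range.

### The arm

A 7-joint arm with a two-finger parallel gripper is mounted at the origin on a cart in front of the work surface, level with it; the furniture and walls round the work are solid. World frame = base frame: x ahead of the robot, y to its left, z up, the work surface at z = 0. Lengths are in m, angles in rad, forces in N, time in s.
With the tool pointing down it reaches from about 0.425 to 1.025 m from the base axis. Payload 9.4 kg.
Tool frame: the origin (TCP) lies midway between the tips of the shut fingers; the grasp point (between the pads) lies manip.pinch_z behind it (manip.pinch_z is the distance from the TCP to the grasp point, in m); z points along the fingers, y is the line along which they close (so a half turn about z gives the same grasp; the last joint's range is limited). The gripper opens to 85 mm and grips with 20 to 120 N. Pads are 22 mm wide; open, the fingers measure 114 mm over their backs; the gripper's body (76 mm by 85 mm) begins 54 mm behind the grasp point. The pads swing forward as they close: fully open they stand 13 mm farther back than shut.
Start: joints at [1.109, 0.599, -0.003, 1.599, 0.002, 0.943, -0.08], TCP at [0.272, -0.672, 0.194] pointing down, gripper open.
Joint ranges: [-2.57, 2.57], [-0.35, 1.97], [-1.29, 1.29], [0.11, 2.56], [-1.05, 4.19], [0.11, 1.86], [-2.63, 2.63]. Speed limits (rad/s): [2.22, 2.22, 3.01, 3.01, 3.14, 3.14, 3.14].

### API

Orientations are given as a unit quaternion [w, x, y, z].
In Python, from plant import status, vision, job, manip gives the robot as it stands.
- The arm moves only by the tool send_rows, never from a script. Its arguments are lists of equal length, an entry for each row: "delta_rot": the turn, a rotation vector about the tool's x, y, z in rad, a list of three; "translation": the shift along the tool's x, y, z in mm, a list of three; "gripper": the closure, from 0 (fully open) to 1 (shut). In form: {"delta_rot": [[wx, wy, wz], ...], "translation": [[tx, ty, tz], ...], "gripper": [gripper, ...]}. A call has 1 to 8 rows; each row is the pose to reach, as a shift and turn from the pose commanded when the call began, along the tool's axes at that moment; what a row does not reach only later rows make up. A row lasts 1/8 s, in which the tool goes at most 62.5 mm and 10.7 degrees, less where a joint would pass 70% of its speed; a pose out of reach is approached as far as the arm can. A call with a gripper value outside its range is refused whole. The fingers move at their own pace and stop on an object; the grip force is fixed at half the most. Time passes only in rows, so rows that repeat a pose let the fingers close. It gives the time, the measured TCP pose, the force, the opening and the grip force at its end, in the units of the state.
- status.state(): the state, without advancing time (a new reading comes with each control period).
- vision.grab_frame(name): name is "scene" or "side" or "wrist"; returns a dict with "img" (400x640x3 uint8, red, green, blue), "K" (3x3 intrinsics, pixels), "dist_coeffs" ([k1, k2, p1, p2, k3] as OpenCV has them; the pictures are not rectified), "eye" and "orientation" of the camera in the world. Camera axes: x right, y down, z forward; pixel columns grow to the right and rows downward; lengths in m; the calibration is good to about 2 mm. A picture is of the moment at which its call begins. There is no depth.
- job.finish_job(): hands the job in; it is judged then, once.
Trained networks look in a picture, given as the dict that the camera call returned (one of the last four; its "shot" number tells which), for a name from the list of things; names that differ only in an ending like _2 or _b are one class to them, and where a whole thing is asked for, a point or a joint stands for the part that bears it (a point fixed in the world has none). Each returns a list of dicts, best first, with "conf" (0 to 1); they miss things now and then, are a little off and sometimes report something else, mostly with a low value. They report only what shows in the picture. A call takes as long as a camera call.
- vision.find_in(picture, name): "bbox" ([centre column, centre row, width, height] as shares, 0 to 1, of the picture: columns of its width, rows of its height, round what is visible of it).
The state is a dict: "t": time; "q": joint angles; "qvel": joint speeds; "tau": joint torques, N m; "ee_pos": TCP position; "tcp_rot": TCP orientation; "wrist_force": force on the tool from outside, world axes, zero at the start; "torque": the same for the moment, N m; "gripper_width": finger opening in m; "gripper_force": force on a finger pad.
Only numpy, scipy, OpenCV 4.12 (cv2) and the standard library are available. Lean on these libraries where they do the work, as an engineer would, in place of code of your own. Each camera call takes 0.05 s, during which the arm holds its last target. There are 200 camera calls.

## Working session

There is one attempt and no reset: what is moved stays moved. The work goes in short steps, Python scripts to look and compute and a tool call to move; the robot and the scene stay as the last step left them, time stands still between calls to the robot, and variables do not carry over. Pictures are saved under pics/ and viewed, at most 10 in all, crops included, and the job is handed in when it is done.

Besides the shell and the picture viewer there is one more tool, called after ">>>" as a command line: name --argument value ..., lists and objects as JSON in quotes. send_rows: Moves the arm, as the interface text tells. Its arguments: {"type":"object","properties":{"delta_rot":{"type":"array"},"translation":{"type":"array"},"gripper":{"type":"array"}},"required":["delta_rot","translation","gripper"]}

```bash
mkdir -p pics; ls
cat > h.py <<'E'
import numpy as np, cv2
from scipy.spatial.transform import Rotation as R
from plant import status, vision, job, manip
def rot(q): return R.from_quat([q[1],q[2],q[3],q[0]])
def ray(f,u,v):
    p=cv2.undistortPoints(np.array([[[u,v]]],float),np.array(f["K"]),np.array(f["dist_coeffs"]))[0,0]
    d=rot(f["orientation"]).apply([p[0],p[1],1.]); return np.array(f["eye"]),d/np.linalg.norm(d)
def atz(f,u,v,z):
    e,d=ray(f,u,v); return e+d*(z-e[2])/d[2]
def tri(rs):
    A=np.zeros((3,3));b=np.zeros(3)
    for e,d in rs:
        P=np.eye(3)-np.outer(d,d);A+=P;b+=P@e
    x=np.linalg.solve(A,b); return x,[np.linalg.norm((np.eye(3)-np.outer(d,d))@(x-e)) for e,d in rs]
def proj(f,P):
    Rm=rot(f["orientation"]).inv(); p=Rm.apply(np.atleast_2d(P)-np.array(f["eye"]))
    return cv2.projectPoints(p,np.zeros(3),np.zeros(3),np.array(f["K"]),np.array(f["dist_coeffs"]))[0][:,0]
def save(f,n): cv2.imwrite("pics/"+n+".png",cv2.cvtColor(f["img"],cv2.COLOR_RGB2BGR))
E
python3 - <<'E'
from h import *
print(manip.pinch_z); s=status.state(); print({k:np.round(s[k],3) for k in s})
fs={}
for n in ["scene","side","wrist"]:
    f=vision.grab_frame(n); fs[n]=f; save(f,n+"0"); print(n,np.round(f["eye"],3),np.round(f["orientation"],3),np.round(f["K"],0).tolist())
    for o in ["deep_lid_bar","deep_lid_knuckles","deep_hinge","rack_slot","shallow_lid_bar"]:
        for d in vision.find_in(f,o)[:2]:
            b=d["bbox"]; print("  ",o,round(d["conf"],2),np.round(np.array(b)*[640,400,640,400],1))
a=np.hstack([]) if 0 else np.vstack([fs["scene"]["img"]])
E
```

```text
pics
0.0187
{'t': np.float64(0.0), 'q': array([ 1.109,  0.6  , -0.003,  1.6  ,  0.002,  0.943, -0.08 ]), 'qvel': array([-0.001,  0.001,  0.002, -0.   , -0.   ,  0.001,  0.001]), 'tau': array([-0.0000e+00, -7.7646e+01,  1.5650e+00, -2.5801e+01,  1.2000e-02,
        9.0000e-03,  0.0000e+00]), 'ee_pos': array([ 0.272, -0.672,  0.193]), 'tcp_rot': array([-0.001,  0.982,  0.191, -0.   ]), 'wrist_force': array([-0.176,  0.277, -1.129]), 'torque': array([ 0.027, -0.011,  0.038]), 'gripper_force': np.float64(0.0), 'gripper_width': np.float64(0.085)}
scene [-0.061  0.749  1.283] [ 0.115 -0.29   0.892 -0.326] [[507.0, 0.0, 320.0], [0.0, 507.0, 196.0], [0.0, 0.0, 1.0]]
   deep_lid_bar 0.87 [255.7 274.7  84.5  72.4]
   deep_lid_knuckles 0.72 [258.9 274.5  83.3  70.4]
   deep_hinge 0.83 [256.1 279.4  84.4  82.8]
   rack_slot 0.78 [371.8 155.2  45.9  61. ]
   shallow_lid_bar 0.65 [311.4 212.2  76.9  63.3]
   shallow_lid_bar 0.23 [370.8 155.4  45.5  58.2]
side [ 0.545 -0.914  0.9  ] [-0.396  0.918 -0.006 -0.003] [[410.0, 0.0, 327.0], [0.0, 410.0, 200.0], [0.0, 0.0, 1.0]]
   deep_lid_bar 0.78 [319.7 136.2  63.9  31.5]
   deep_lid_knuckles 0.77 [320.2 136.2  60.   31.2]
   deep_hinge 0.95 [326.2 149.6  48.   44.3]
   rack_slot 0.67 [328.5 298.2  51.6  95.4]
   shallow_lid_bar 0.92 [329.7 199.5  77.5  38. ]
wrist [ 0.339 -0.644  0.374] [ 0.12   0.82  -0.553 -0.082] [[347.0, 0.0, 315.0], [0.0, 347.0, 199.0], [0.0, 0.0, 1.0]]
```

Run:
```python
import cv2
a=cv2.imread("pics/scene0.png")[80:350,180:440]
cv2.imwrite("pics/sc_c.png",cv2.resize(a,None,fx=2.2,fy=2.2,interpolation=3)[:600])
a=cv2.imread("pics/side0.png")[90:370,250:410]
cv2.imwrite("pics/si_c.png",cv2.resize(a,None,fx=2.1,fy=2.1,interpolation=3))
```

```text
(no output)
```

View pics/sc_c.png

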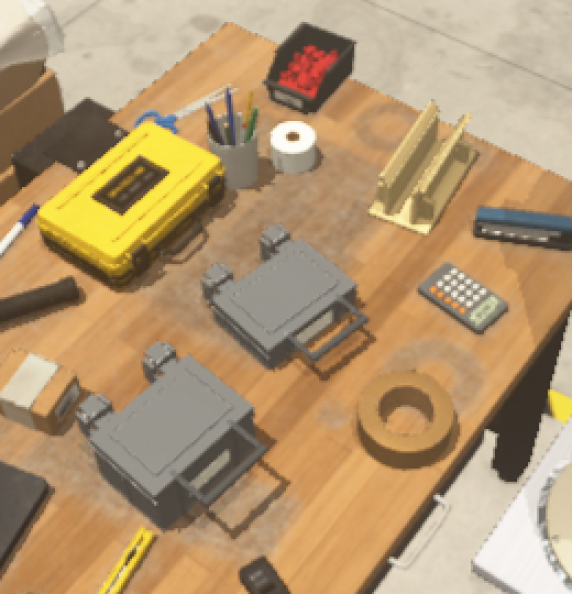

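View pics/si_c.png

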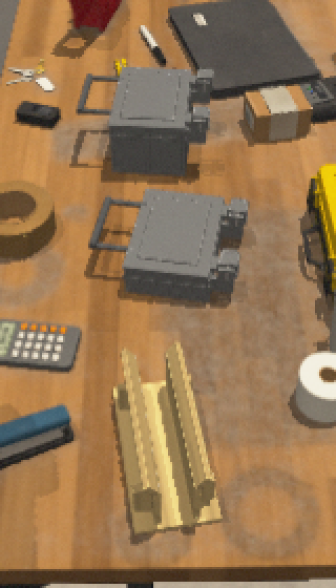

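The scene picture shows the deep tote (px ~255,275, the taller one), the shallow tote (~311,212) and the rack (~372,155). In the side view, the deep bar runs from about (292,127) to (289,141), and the rack's near base edge from (312,344) to (356,338).

Run:
```python
from h import *
a=vision.grab_frame("scene"); b=vision.grab_frame("side")
S=lambda x,y:ray(a,180+x/2.2,80+y/2.2); D=lambda x,y:ray(b,250+x/2.1,90+y/2.1)
for n,p,q in [("bar R end",(190,497),(82,108)),("bar L end",(265,447),(88,78)),("bar mid",(228,471),(85,93))]: pass
def pr(n,p,q): x,r=tri([S(*p),D(*q)]); print(n,np.round(x,3),np.round(r,4)); return x
# scene camera looks from +y side: end nearest camera unknown, test both pairings
pr("barA",(190,497),(82,108));pr("barA'",(190,497),(88,78));pr("barB",(265,447),(88,78));pr("barB'",(265,447),(82,108));m=pr("mid",(228,471),(85,93))
pr("knA",(97,412),(203,80));pr("knB",(160,358),(200,120))
pr("sh bar mid",(340,345),(102,222))
for p in [(190,497),(265,447)]: print("scene z.096",np.round(atz(a,180+p[0]/2.2,80+p[1]/2.2,.096),3))
for p in [(82,108),(88,78)]: print("side z.096",np.round(atz(b,250+p[0]/2.1,90+p[1]/2.1,.096),3))
for p in [(130,533),(222,521),(112,390)]: print("rack side z8",np.round(atz(b,250+p[0]/2.1,90+p[1]/2.1,.008),3))
for p in [(372,210),(425,232)]: print("rack scene z8",np.round(atz(a,180+p[0]/2.2,80+p[1]/2.2,.008),3))
```

```text
barA [0.435 0.309 0.053] [0.0257 0.0257]
barA' [0.433 0.327 0.095] [0.0104 0.0104]
barB [0.415 0.245 0.136] [0.0174 0.0174]
barB' [0.416 0.226 0.098] [0.0038 0.0038]
mid [0.425 0.276 0.096] [0.0037 0.0037]
knA [0.617 0.307 0.095] [0.0012 0.0012]
knB [0.608 0.198 0.093] [0.0006 0.0006]
sh bar mid [0.454 0.015 0.043] [0.0042 0.0042]
scene z.096 [0.444 0.33  0.096]
scene z.096 [0.413 0.224 0.096]
side z.096 [0.42  0.231 0.096]
side z.096 [0.425 0.318 0.096]
rack side z8 [ 0.505 -0.454  0.008]
rack side z8 [ 0.608 -0.441  0.008]
rack side z8 [ 0.479 -0.26   0.008]
rack scene z8 [ 0.572 -0.246  0.008]
rack scene z8 [ 0.481 -0.255  0.008]
```

```bash
cat >> h.py <<'E'
def down(deg):
    c,s=np.cos(np.radians(deg)),np.sin(np.radians(deg))
    return R.from_matrix(np.array([[-s,c,0],[c,s,0],[0,0,-1]]).T)
def go(grasp,deg,frm=None,tcp=False):
    """rows to bring grasp point to `grasp` with tool down, tool y at yaw deg; frm=(pos,deg) start pose, default measured"""
    s=status.state()
    p0,r0=(np.array(s["ee_pos"]),rot(s["tcp_rot"])) if frm is None else (np.array(frm[0])-[0,0,manip.pinch_z],down(frm[1]))
    p=np.array(grasp)-[0,0,manip.pinch_z]; r=down(deg)
    print("tr",np.round(r0.inv().apply(p-p0)*1000,1).tolist(),"rot",np.round((r0.inv()*r).as_rotvec(),3).tolist())
E
python3 - <<'E'
from h import *
go([.50,-.30,.30],-33); go([.40,.25,.30],-5,frm=([.50,-.30,.30],-33))
E
```

```text
tr [350.9, -259.3, -87.4] rot [0.0, 0.0, -0.61]
tr [406.8, -383.4, 0.0] rot [0.0, 0.0, -0.489]
```

>>> send_rows --delta_rot '[[0,0,-0.61],[0,0,-0.61],[0,0,-0.61],[0,0,-0.61],[0,0,-0.61],[0,0,-0.61],[0,0,-0.61],[0,0,-0.61]]' --translation '[[351,-259,-87],[351,-259,-87],[351,-259,-87],[351,-259,-87],[351,-259,-87],[351,-259,-87],[351,-259,-87],[351,-259,-87]]' --gripper '[0,0,0,0,0,0,0,0]'

```text
t: 2.0
ee_pos: [0.5035, -0.2954, 0.2822]
tcp_rot: [0.0, 0.877, 0.48, 0.001]
wrist_force: [-0.6, -1.2, -0.7]
gripper_width: 0.0856
gripper_force: 0.0
```

Run:
```python
from h import *
f=vision.grab_frame("wrist"); save(f,"w1")
s=status.state(); print(s["t"],np.round(s["ee_pos"],3),np.round(s["tcp_rot"],3),np.round(f["eye"],3))
P=np.array([.542,-.35,.008]);print(proj(f,P))
go([.40,.25,.30],-5)
```

```text
2.05 [ 0.502 -0.297  0.282] [0.    0.878 0.479 0.001] [ 0.541 -0.233  0.462]
[[362.23884125 172.2154047 ]]
tr [405.0, -381.8, 0.4] rot [0.002, -0.001, -0.484]
```

View pics/w1.png

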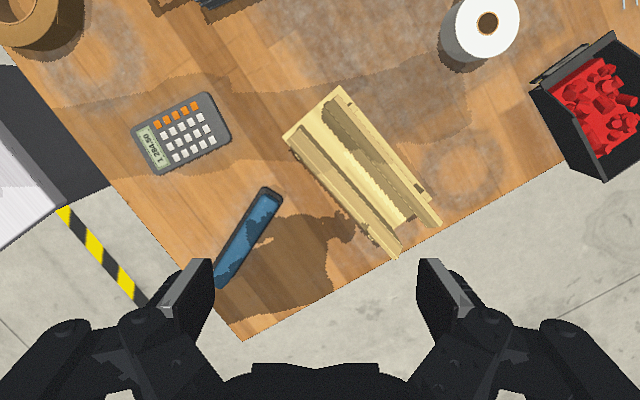

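The wrist view shows the rack: far base corners near (285,132) and (342,87), near-end corners near (397,258) and (441,224).

Run:
```python
from h import *
f=vision.grab_frame("wrist")
for p in [(285,132),(342,87),(397,258),(441,224)]: print(np.round(atz(f,*p,.008),3),np.round(atz(f,*p,.09),3))
im=f["img"][60:280,260:470]; cv2.imwrite("pics/rk.png",cv2.resize(cv2.cvtColor(im,cv2.COLOR_RGB2BGR),None,fx=2.7,fy=2.7,interpolation=2))
```

```text
[ 0.483 -0.252  0.008] [ 0.494 -0.249  0.09 ]
[ 0.575 -0.245  0.008] [ 0.568 -0.243  0.09 ]
[ 0.519 -0.488  0.008] [ 0.523 -0.442  0.09 ]
[ 0.596 -0.475  0.008] [ 0.586 -0.432  0.09 ]
```

View pics/rk.png

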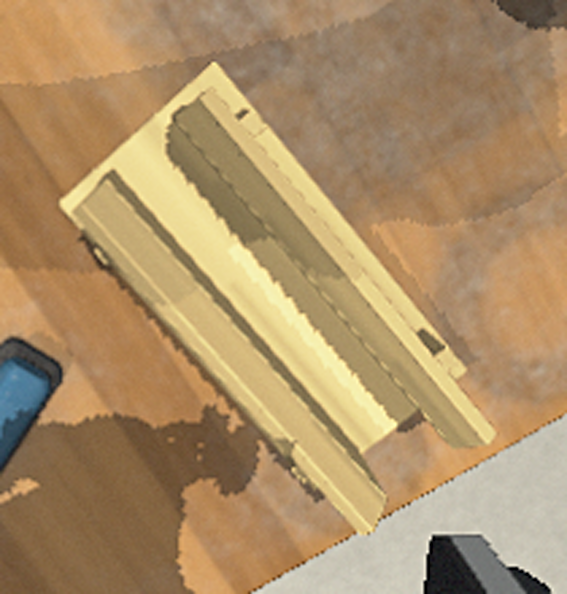

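>>> send_rows --delta_rot '[[0,0,-0.1],[0,0,-0.2],[0,0,-0.3],[0,0,-0.48],[0,0,-0.48],[0,0,-0.48],[0,0,-0.48],[0,0,-0.48]]' --translation '[[50,-20,0],[100,-50,0],[150,-90,0],[405,-382,0],[405,-382,0],[405,-382,0],[405,-382,0],[405,-382,0]]' --gripper '[0.5,0.5,0.5,0.5,0.5,0.5,0.5,0.5]'

```text
t: 3.1
ee_pos: [0.4215, 0.1734, 0.2808]
tcp_rot: [0.0, 0.742, 0.671, -0.0]
wrist_force: [0.8, 0.0, -0.3]
gripper_width: 0.043
gripper_force: 0.0
```

The crop shows the rack's near wall ends at z≈0.09, full-image px (395,256) and (441,222). That agrees with a rack centre near (0.542,-0.347) and a yaw of about 7.8°.

Run:
```python
from h import *
f=vision.grab_frame("wrist"); save(f,"w2")
s=status.state(); print(s["t"],np.round(s["ee_pos"],3),np.round(f["eye"],3))
print(proj(f,[[.435,.322,.096],[.418,.228,.096],[.426,.275,.096],[.617,.307,.096],[.608,.198,.096]]))
import pickle; pickle.dump({k:f[k] for k in f if k!="shot"},open("w2.pkl","wb"))
go([.423,.274,.20],-5)
```

```text
3.15 [0.419 0.182 0.281] [0.428 0.247 0.461]
[[315.01432366  13.66659928]
 [307.70911315 115.30398937]
 [310.72642048  66.21122403]
 [504.27824333  12.24704102]
 [491.75998225 126.77026147]]
tr [91.6, -4.3, 100.5] rot [0.0, -0.004, -0.004]
```

View pics/w2.png

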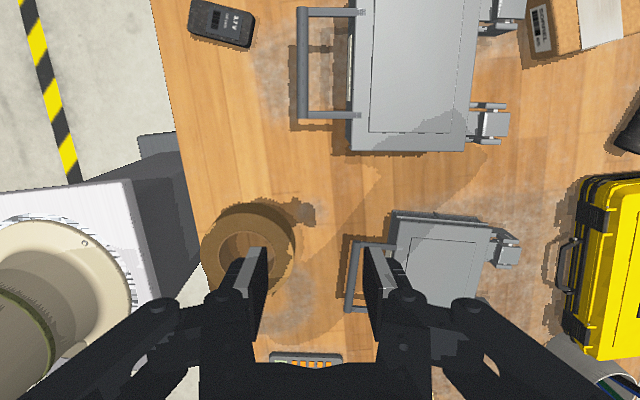

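The wrist view shows the deep bar along column ~302, rows 8–118 (mid 302,63). One knuckle is at about (488,122) and the other at about (503,11).

Run:
```python
from h import *
import pickle; f=pickle.load(open("w2.pkl","rb"))
for p in [(302,8),(301,118),(302,63),(503,11),(488,122)]: print(p,np.round(atz(f,*p,.096),4))
g=np.mean([atz(f,302,8,.096),atz(f,301,118,.096)],0); h=(atz(f,503,11,.096)+atz(f,488,122,.096))/2
print(g,h,np.linalg.norm(h-g),np.degrees(np.arctan2(*(h-g)[1::-1])))
go([g[0],g[1],.20],-5)
```

```text
(302, 8) [0.4232 0.3282 0.096 ]
(301, 118) [0.4109 0.226  0.096 ]
(302, 63) [0.4177 0.2789 0.096 ]
(503, 11) [0.6157 0.3082 0.096 ]
(488, 122) [0.6038 0.2033 0.096 ]
[0.41701625 0.27709877 0.096     ] [0.60977642 0.25575538 0.096     ] 0.1939381870194818 -6.318344362018484
tr [94.1, -10.5, 100.5] rot [0.0, -0.004, -0.004]
```

>>> send_rows --delta_rot '[[0,0,0.023],[0,0,0.023],[0,0,0.023],[0,0,0.023],[0,0,0.023],[0,0,0.023],[0,0,0.023],[0,0,0.023]]' --translation '[[47,-5,50],[94,-11,100],[94,-11,130],[94,-11,130],[94,-11,160],[94,-11,185],[94,-11,204],[94,-11,204]]' --gripper '[0.5,0.5,0.5,0.5,0.5,0.5,0.5,0.5]'

```text
t: 4.15
ee_pos: [0.4204, 0.2666, 0.0773]
tcp_rot: [0.001, 0.749, 0.663, -0.0]
wrist_force: [0.2, 0.6, 0.2]
gripper_width: 0.0425
gripper_force: 0.0
```

>>> send_rows --delta_rot '[[0,0,0],[0,0,0],[0,0,0],[0,0,0],[0,0,0],[0,0,0]]' --translation '[[0,0,0],[0,0,0],[0,0,0],[0,0,0],[0,0,0],[0,0,0]]' --gripper '[0.5,0.5,1,1,1,1]'

```text
t: 4.9
ee_pos: [0.4194, 0.2684, 0.0768]
tcp_rot: [-0.0, 0.748, 0.664, -0.0]
wrist_force: [0.5, -0.2, 0.9]
gripper_width: -0.0001
gripper_force: 0.0
```

Run:
```python
from h import *
s=status.state(); print({k:np.round(s[k],3) for k in ["t","ee_pos","tcp_rot","wrist_force","torque","gripper_width","gripper_force"]})
f=vision.grab_frame("wrist"); save(f,"w3")
im=cv2.imread("pics/w3.png"); cv2.imwrite("pics/w3c.png",im)
```

```text
{'t': np.float64(4.9), 'ee_pos': array([0.419, 0.268, 0.077]), 'tcp_rot': array([-0.   ,  0.748,  0.664, -0.   ]), 'wrist_force': array([ 0.451, -0.214,  0.889]), 'torque': array([ 0.039, -0.006, -0.012]), 'gripper_width': np.float64(-0.0), 'gripper_force': np.float64(0.0)}
```

View pics/w3c.png

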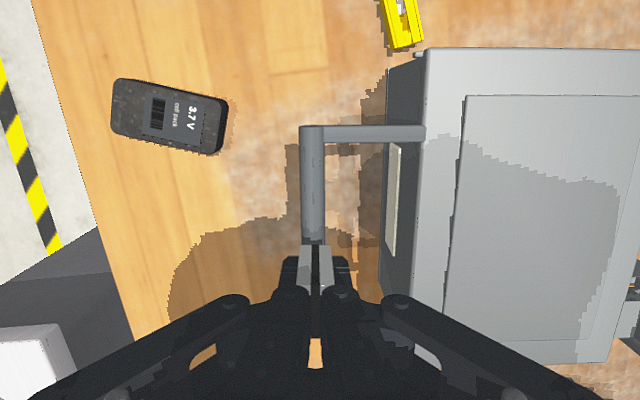

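The wrist view shows the fingers fully shut. The bar disappears under the tips at about (315,245), and its far end corner is near (312,128), so the bar must lie lower than I assumed. I'll triangulate it between this view and the last.

Run:
```python
from h import *
import pickle; f2=pickle.load(open("w2.pkl","rb"))
f=vision.grab_frame("wrist")
pickle.dump({k:f[k] for k in f if k!="shot"},open("w3.pkl","wb"))
# far end: bar axis meets leg
x,r=tri([ray(f2,303,12),ray(f,312,133)]); print(np.round(x,4),np.round(r,4))
for z in (.05,.06,.07,.08,.096): print(z,np.round(atz(f,312,133,z),3),np.round(atz(f,313,240,z),3),np.round(atz(f2,303,12,z),3),np.round(atz(f2,302,115,z),3))
# plate/leg junction compare, tote front corner
print(tri([ray(f2,357,12),ray(f,425,133)]))
b=vision.grab_frame("side"); a=vision.grab_frame("scene"); save(a,"sc3"); save(b,"si3")
E=cv2.imread("pics/sc3.png")[240:330,200:320]; E=cv2.resize(E,None,fx=5,fy=5,interpolation=2); cv2.imwrite("pics/sc3c.png",E)
```

```text
[0.4236 0.3252 0.0934] [0.0002 0.0002]
0.05 [0.422 0.321 0.05 ] [0.415 0.253 0.05 ] [0.423 0.334 0.05 ] [0.41  0.227 0.05 ]
0.06 [0.423 0.322 0.06 ] [0.415 0.257 0.06 ] [0.423 0.332 0.06 ] [0.411 0.227 0.06 ]
0.07 [0.423 0.323 0.07 ] [0.416 0.262 0.07 ] [0.423 0.33  0.07 ] [0.411 0.228 0.07 ]
0.08 [0.423 0.324 0.08 ] [0.417 0.266 0.08 ] [0.424 0.328 0.08 ] [0.412 0.228 0.08 ]
0.096 [0.423 0.325 0.096] [0.418 0.273 0.096] [0.424 0.325 0.096] [0.412 0.229 0.096]
(array([0.47495132, 0.31943861, 0.09637815]), [np.float64(3.0657872060294536e-05), np.float64(3.065787206028161e-05)])
```

View pics/sc3c.png

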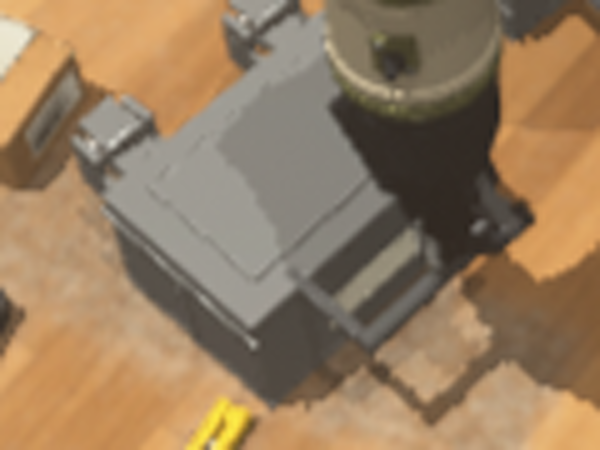

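Run:
```python
import cv2
E=cv2.imread("pics/w3.png")[110:310,240:430]; cv2.imwrite("pics/w3z.png",cv2.resize(E,None,fx=3,fy=3,interpolation=2))
```

```text
(no output)
```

View pics/w3z.png

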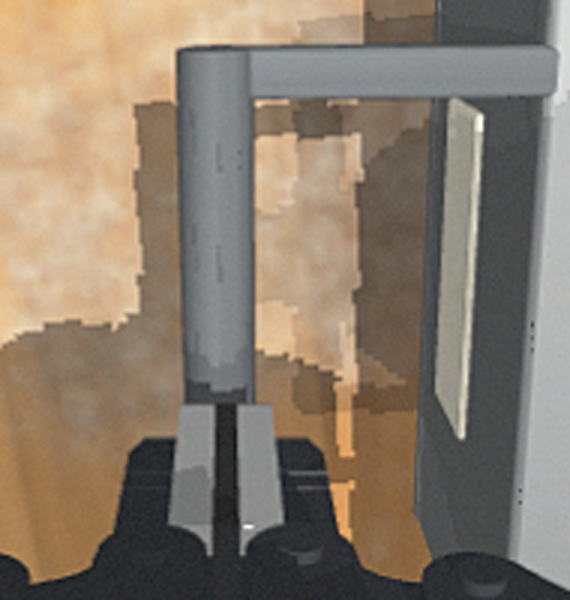

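Run:
```python
from h import *
import pickle
for n,p in [("w2",[.419,.182,.281]),("w3",[.4192,.2684,.077])]:
    f=pickle.load(open(n+".pkl","rb")); p=np.array(p)
    print(n,np.round(f["eye"]-p,4), rot(f["orientation"]).as_matrix()[:,2].round(3))
    u=np.array([.11,.994,0]);v=np.array([.994,-.11,0])
    for k in (0,.011):
        for z in (0,.0187,.03,.04): print(k,z,proj(f,p+u*k+[0,0,z]).round(0),(rot(f["orientation"]).inv().apply(p+u*k+[0,0,z]-f["eye"]))[2].round(3))
f=vision.grab_frame("scene");s=status.state();p=np.array(s["ee_pos"])
print(proj(f,[p,p+[0,0,.0187],p+[0,0,.05]]).round(1)); print(s["tau"].round(1),s["gripper_width"])
```

```text
w2 [0.0086 0.065  0.1797] [-0.03  -0.286 -0.958]
0 0 [[311. 219.]] 0.191
0 0.0187 [[311. 232.]] 0.173
0 0.03 [[311. 241.]] 0.162
0 0.04 [[311. 250.]] 0.153
0.011 0 [[312. 200.]] 0.188
0.011 0.0187 [[311. 211.]] 0.17
0.011 0.03 [[311. 219.]] 0.159
0.011 0.04 [[311. 227.]] 0.149
w3 [0.0078 0.0733 0.1798] [-0.036 -0.285 -0.958]
0 0 [[317. 233.]] 0.193
0 0.0187 [[317. 247.]] 0.175
0 0.03 [[317. 257.]] 0.165
0 0.04 [[318. 267.]] 0.155
0.011 0 [[317. 215.]] 0.19
0.011 0.0187 [[317. 227.]] 0.172
0.011 0.03 [[317. 236.]] 0.161
0.011 0.04 [[317. 245.]] 0.152
[[288.8 297.5]
 [288.4 294. ]
 [287.6 287.9]]
[ -0.  -58.9  -4.2 -13.3   0.    0.    0. ] -0.00010031101227878535
```

The pads (col 317, from row 245) show about 35 mm higher than the reported TCP would put them, so they shut just above the bar. I'll reopen, go 33 mm lower and close again. The width reading will tell whether the bar is in.

>>> send_rows --delta_rot '[[0,0,0],[0,0,0],[0,0,0],[0,0,0],[0,0,0],[0,0,0]]' --translation '[[0,0,-20],[0,0,-20],[0,0,-20],[6,0,-20],[8,0,-20],[8,0,-20]]' --gripper '[0.5,0.5,0.5,0.5,0.5,0.5]'

```text
t: 5.9
ee_pos: [0.4202, 0.2766, 0.0966]
tcp_rot: [-0.0, 0.748, 0.664, -0.0]
wrist_force: [-0.3, 0.8, 0.1]
gripper_width: 0.0427
gripper_force: 0.0
```

>>> send_rows --delta_rot '[[0,0,0],[0,0,0],[0,0,0],[0,0,0],[0,0,0],[0,0,0]]' --translation '[[0,0,15],[0,0,30],[0,0,42],[0,0,53],[0,0,53],[0,0,53]]' --gripper '[0.5,0.5,0.5,0.5,0.5,0.5]'

```text
t: 6.65
ee_pos: [0.4204, 0.2765, 0.044]
tcp_rot: [0.0, 0.748, 0.664, 0.0]
wrist_force: [-0.2, -0.4, 0.5]
gripper_width: 0.0425
gripper_force: 0.0
```

>>> send_rows --delta_rot '[[0,0,0],[0,0,0],[0,0,0],[0,0,0],[0,0,0]]' --translation '[[0,0,0],[0,0,0],[0,0,0],[0,0,0],[0,0,0]]' --gripper '[1,1,1,1,1]'

```text
t: 7.28
ee_pos: [0.4206, 0.2765, 0.0441]
tcp_rot: [0.0, 0.748, 0.664, 0.0]
wrist_force: [0.4, -0.2, 4.7]
gripper_width: 0.0099
gripper_force: 58.6
```

>>> send_rows --delta_rot '[[0,0,0],[0,0,0],[0,0,0],[0,0,0],[0,0,0],[0,0,0],[0,0,0],[0,0,0]]' --translation '[[0,1,-20],[0,4,-40],[0,9,-60],[0,17,-79],[0,26,-97],[0,37,-115],[0,50,-130],[0,64,-145]]' --gripper '[1,1,1,1,1,1,1,1]'

```text
t: 8.28
ee_pos: [0.4809, 0.2678, 0.1886]
tcp_rot: [-0.001, 0.748, 0.664, -0.003]
wrist_force: [-6.4, -0.4, 2.0]
gripper_width: 0.0097
gripper_force: 58.4
```

>>> send_rows --delta_rot '[[0,0,0],[0,0,0],[0,0,0],[0,0,0],[0,0,0],[0,0,0],[0,0,0],[0,0,0]]' --translation '[[0,16,-13],[0,33,-24],[0,51,-33],[0,70,-41],[0,90,-46],[0,110,-49],[0,131,-50],[0,131,-50]]' --gripper '[1,1,1,1,1,1,1,1]'

```text
t: 9.28
ee_pos: [0.6154, 0.2533, 0.2389]
tcp_rot: [-0.0, 0.748, 0.663, 0.001]
wrist_force: [0.2, -0.1, 5.8]
gripper_width: 0.0096
gripper_force: 65.0
```

Run:
```python
from h import *
f=vision.grab_frame("side"); save(f,"si4"); s=status.state(); print(s["t"],s["ee_pos"].round(4),s["wrist_force"].round(1),s["torque"].round(2))
print(proj(f,[[.4168,.277,.096],[.61,.2558,.096],[.61,.2558,.291]]).round(0))
for n in ["deep_lid_bar","deep_lid_knuckles"]:
  for d in vision.find_in(f,n)[:2]: print(n,d["conf"],(np.array(d["bbox"])*[640,400,640,400]).round(1))
a=cv2.imread("pics/si4.png")[20:220,230:430]
g=vision.grab_frame("scene"); save(g,"sc4"); b=cv2.imread("pics/sc4.png")[150:350,170:370]
cv2.imwrite("pics/c4.png",cv2.resize(np.hstack([a,b]),None,fx=2,fy=2,interpolation=2))
```

```text
9.325 [0.6144 0.2533 0.2389] [ 1.2 -0.8  4.3] [-0.12 -0.26 -0.07]
[[289. 134.]
 [345. 136.]
 [346.  84.]]
deep_lid_bar 0.81 [347.2 115.4  11.4  64.5]
deep_lid_knuckles 0.54 [346.5 112.4   7.   70.1]
```

View pics/c4.png

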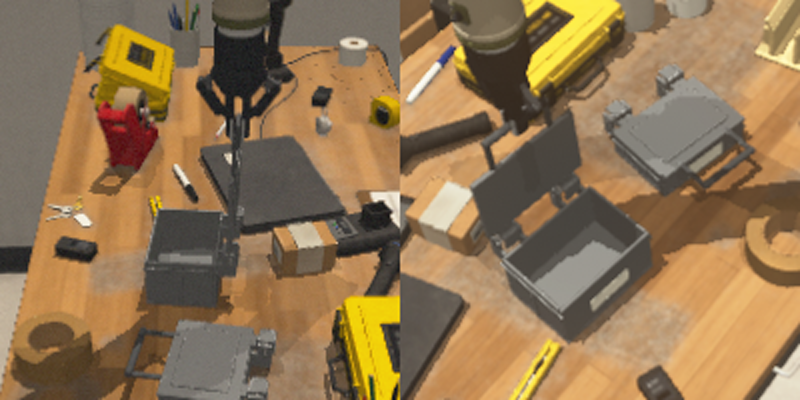

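The lid stands vertical in the side view (col ~347) and is held by its bar. Next I lift it straight up.

>>> send_rows --delta_rot '[[0,0,0],[0,0,0],[0,0,0],[0,0,0],[0,0,0],[0,0,0],[0,0,0],[0,0,0]]' --translation '[[0,0,-8],[0,0,-16],[0,0,-24],[0,0,-34],[0,0,-48],[0,0,-65],[0,0,-90],[0,0,-90]]' --gripper '[1,1,1,1,1,1,1,1]'

```text
t: 10.48
ee_pos: [0.6149, 0.254, 0.3315]
tcp_rot: [0.001, 0.748, 0.664, 0.002]
wrist_force: [-0.2, 0.4, -2.7]
gripper_width: 0.0096
gripper_force: 64.2
```

Run:
```python
from h import *
s=status.state(); print(s["t"],s["ee_pos"].round(4),s["wrist_force"].round(1),s["gripper_width"])
f=vision.grab_frame("side")
for n in ["deep_lid_bar"]:
  for d in vision.find_in(f,n)[:2]: print(n,d["conf"],(np.array(d["bbox"])*[640,400,640,400]).round(1))
# bar-TCP offset now: x -0.0036, z .052 ; rotates w/ yaw little
off=np.array([-.0036,0.0,.052])
T=np.array([.542,-.347,.381])-off
p0=s["ee_pos"];r0=rot(s["tcp_rot"])
print(r0.inv().apply(T-p0).round(4),(r0.inv()*down(7.8)).as_rotvec().round(3))
mid=np.array([.62,-.05,.381])-off; print(r0.inv().apply(mid-p0).round(4))
```

```text
10.475 [0.6149 0.254  0.3315] [-0.2  0.4 -2.7] 0.009567324495355498
deep_lid_bar 0.62 [348.   84.7  10.5  72. ]
[-0.605   0.0026  0.0011] [ 0.004 -0.002 -0.255]
[-0.3008  0.0448  0.0019]
```

>>> send_rows --delta_rot '[[0,0,0],[0,0,0],[0,0,-0.02],[0,0,-0.04],[0,0,-0.06],[0,0,-0.08],[0,0,-0.1],[0,0,-0.12]]' --translation '[[-10,0,0],[-30,0,0],[-65,0,0],[-105,0,0],[-150,0,0],[-195,0,0],[-240,1,0],[-280,1,0]]' --gripper '[1,1,1,1,1,1,1,1]'

```text
t: 11.58
ee_pos: [0.5807, -0.0286, 0.3285]
tcp_rot: [0.0, 0.707, 0.707, -0.001]
wrist_force: [0.7, 0.1, -2.3]
gripper_width: 0.0094
gripper_force: 64.1
```

Run:
```python
from h import *
s=status.state(); print(s["t"],s["ee_pos"].round(4),s["wrist_force"].round(1),s["gripper_width"])
T=np.array([.542,-.347,.381])-[-.0036,0,.052]
p0=s["ee_pos"];r0=rot(s["tcp_rot"])
print(r0.inv().apply(T-p0).round(4),(r0.inv()*down(7.8)).as_rotvec().round(3))
```

```text
11.575 [ 0.5807 -0.0286  0.3285] [ 0.7  0.1 -2.3] 0.009390072728868146
[-3.185e-01 -3.490e-02 -1.000e-04] [-0.001  0.001 -0.137]
```

>>> send_rows --delta_rot '[[0,0,-0.02],[0,0,-0.04],[0,0,-0.07],[0,0,-0.1],[0,0,-0.12],[0,0,-0.137],[0,0,-0.137],[0,0,-0.137]]' --translation '[[-50,-5,0],[-105,-11,0],[-160,-17,0],[-210,-23,0],[-255,-28,0],[-290,-32,0],[-318,-35,0],[-318,-35,0]]' --gripper '[1,1,1,1,1,1,1,1]'

```text
t: 12.58
ee_pos: [0.5445, -0.3472, 0.3279]
tcp_rot: [-0.0, 0.659, 0.752, -0.001]
wrist_force: [-0.2, 0.9, -2.2]
gripper_width: 0.0095
gripper_force: 64.1
```

Run:
```python
from h import *
f=vision.grab_frame("side"); save(f,"si5"); s=status.state(); print(s["t"],s["ee_pos"].round(4),s["wrist_force"].round(1),s["tcp_rot"].round(3))
g=vision.grab_frame("scene"); save(g,"sc5")
print(proj(f,[[.542,-.347,.381],[.542,-.347,.173],[.542,-.347,.008]]).round(0))
for d in vision.find_in(f,"deep_lid_bar")[:1]: print(d["conf"],(np.array(d["bbox"])*[640,400,640,400]).round(1))
for d in vision.find_in(f,"rack_slot")[:1]: print(d["conf"],(np.array(d["bbox"])*[640,400,640,400]).round(1))
a=f["img"][150:380,230:430]; b=g["img"][50:280,290:490]
cv2.imwrite("pics/c5.png",cv2.resize(cv2.cvtColor(np.hstack([a,b]),cv2.COLOR_RGB2BGR),None,fx=2,fy=2,interpolation=2))
```

```text
12.625 [ 0.5452 -0.345   0.3281] [ 0.3  1.1 -2.2] [-0.001  0.658  0.753 -0.   ]
[[325. 194.]
 [327. 263.]
 [327. 304.]]
0.67 [325.9 233.2  22.  109.8]
0.88 [329.7 300.5  52.4  88.8]
```

View pics/c5.png

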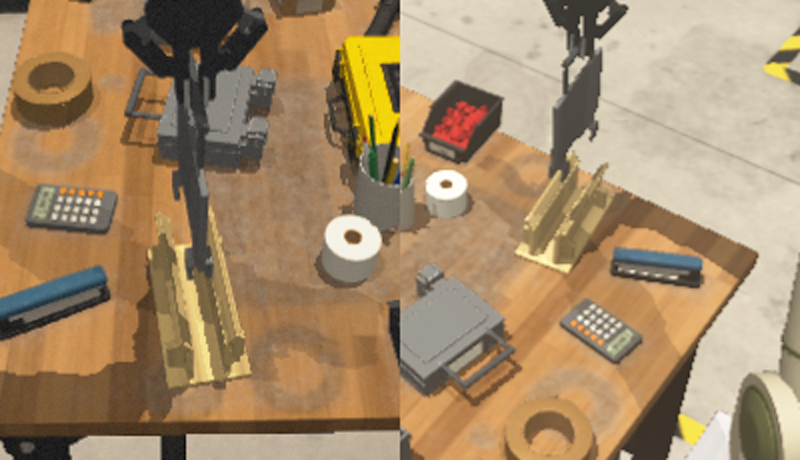

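The view shows the lid hanging above the slot: near knuckle at side px ~(330,282), near wall ends at ~(320,325) and (347,322). I'll check that numerically.

Run:
```python
from h import *
f=vision.grab_frame("side")
print(proj(f,[[.5495,-.4015,.173],[.555,-.441,.06],[.555,-.441,.09]]).round(1))
print(atz(f,330,286,.18).round(4), proj(f,[[.5495,-.415,.173]]).round(1))
for p in [(320,325),(347.5,322)]: print(atz(f,*p,.07).round(3))
```

```text
[[330.3 283.3]
 [333.2 327.1]
 [333.2 320.2]]
[ 0.5488 -0.4131  0.18  ] [[330.4 288.7]]
[ 0.525 -0.441  0.07 ]
[ 0.587 -0.434  0.07 ]
```

>>> send_rows --delta_rot '[[0,0,0],[0,0,0],[0,0,0],[0,0,0],[0,0,0],[0,0,0],[0,0,0],[0,0,0]]' --translation '[[0,0,15],[0,0,30],[0,0,45],[0,0,60],[0,0,75],[0,0,90],[0,0,100],[0,0,110]]' --gripper '[1,1,1,1,1,1,1,1]'

```text
t: 13.82
ee_pos: [0.5472, -0.343, 0.2183]
tcp_rot: [0.0, 0.657, 0.754, 0.0]
wrist_force: [0.2, -0.3, -1.7]
gripper_width: 0.0094
gripper_force: 64.0
```

>>> send_rows --delta_rot '[[0,0,0],[0,0,0],[0,0,0],[0,0,0],[0,0,0]]' --translation '[[0,0,10],[0,0,20],[0,0,30],[0,0,40],[0,0,44]]' --gripper '[1,1,1,1,1]'

```text
t: 14.45
ee_pos: [0.5468, -0.3428, 0.174]
tcp_rot: [-0.001, 0.657, 0.754, -0.0]
wrist_force: [0.3, -0.1, -2.3]
gripper_width: 0.0096
gripper_force: 64.0
```

>>> send_rows --delta_rot '[[0,0,0],[0,0,0],[0,0,0]]' --translation '[[0,0,3],[0,0,6],[0,0,6]]' --gripper '[1,1,1]'

```text
t: 14.82
ee_pos: [0.547, -0.343, 0.1688]
tcp_rot: [-0.0, 0.657, 0.754, -0.0]
wrist_force: [-0.3, -1.2, -2.9]
gripper_width: 0.0095
gripper_force: 64.0
```

>>> send_rows --delta_rot '[[0,0,0],[0,0,0],[0,0,0]]' --translation '[[0,0,2],[0,0,4],[0,0,4]]' --gripper '[1,1,1]'

```text
t: 15.2
ee_pos: [0.5486, -0.3431, 0.1666]
tcp_rot: [0.002, 0.657, 0.754, 0.001]
wrist_force: [-0.1, 1.7, 8.2]
gripper_width: 0.0094
gripper_force: 65.2
```

>>> send_rows --delta_rot '[[0,0,0],[0,0,0],[0,0,0]]' --translation '[[0,0,1],[0,0,2],[0,0,2]]' --gripper '[1,1,1]'

```text
t: 15.58
ee_pos: [0.55, -0.3431, 0.1664]
tcp_rot: [0.003, 0.656, 0.754, 0.001]
wrist_force: [-0.9, 2.9, 19.0]
gripper_width: 0.0094
gripper_force: 66.4
```

>>> send_rows --delta_rot '[[0,0,0],[0,0,0],[0,0,0],[0,0,0],[0,0,0],[0,0,0]]' --translation '[[0,0,-2],[0,0,-3],[0,0,-3],[0,0,-3],[0,0,-3],[0,0,-3]]' --gripper '[1,1,1,0.5,0.5,0.5]'

```text
t: 16.32
ee_pos: [0.5469, -0.343, 0.1655]
tcp_rot: [-0.0, 0.657, 0.754, -0.0]
wrist_force: [-0.7, -0.4, 0.5]
gripper_width: 0.043
gripper_force: 0.0
```

Run:
```python
from h import *
f=vision.grab_frame("side"); s=status.state(); print(s["t"],s["ee_pos"].round(4),s["wrist_force"].round(1),s["gripper_width"])
print(proj(f,[[.542,-.347,.216],[.5547,-.43,.05],[.5305,-.263,.165],[.5536,-.431,.165]]).round(0))
for n in ("deep_lid_bar","rack_slot"):
  for d in vision.find_in(f,n)[:1]: print(n,d["conf"],(np.array(d["bbox"])*[640,400,640,400]).round(1))
```

```text
16.375 [ 0.5469 -0.343   0.1656] [-0.9 -0.1  0. ] 0.04264983293624325
[[326. 251.]
 [333. 325.]
 [321. 237.]
 [332. 297.]]
deep_lid_bar 0.79 [328.2 282.   20.8  92.2]
```

>>> send_rows --delta_rot '[[0,0,0],[0,0,0],[0,0,0],[0,0,0],[0,0,0],[0,0,0],[0,0,0],[0,0,0]]' --translation '[[0,0,-10],[0,0,-25],[0,0,-40],[0,0,-70],[0,0,-110],[0,0,-150],[0,0,-150],[0,0,-150]]' --gripper '[0.5,0.5,0.5,0.5,0.5,0.5,0.5,0.5]'

```text
t: 17.48
ee_pos: [0.5468, -0.3429, 0.3162]
tcp_rot: [0.0, 0.657, 0.754, -0.0]
wrist_force: [-0.2, -0.4, -0.9]
gripper_width: 0.0427
gripper_force: 0.0
```

Run:
```python
from h import *
s=status.state(); print(s["t"],s["ee_pos"].round(4),s["wrist_force"].round(1))
F={}
for c in ("side","scene","wrist"):
  f=vision.grab_frame(c); save(f,c+"9")
  for n in ("deep_lid_bar","rack_slot","shallow_lid_bar"):
    for d in vision.find_in(f,n)[:1]:
      print(c,n,round(d["conf"],2),(np.array(d["bbox"])*[640,400,640,400]).round(1))
  # expected lid plate bbox if upright at slot middle, bar 0.216
  M=down(7.8).as_matrix(); ya=M[:,0]; o=np.array([.542,-.347,.008])
  P=np.array([o+ya*y+[0,0,z] for y,z in [(-.085,.164),(.085,.164),(-.085,.03),(.085,.03),(-.05,.214),(.05,.214)]])
  q=proj(f,P); print(c,"expect",q.round(0).tolist())
# bar dark-pixel rows in wrist view around expected bar
q=proj(f,[o+ya*k+[0,0,.208] for k in (-.04,0,.04)]).round().astype(int); print(q.tolist())
for u,v in q:
  if 0<=v<400: print((f["img"][v,max(0,u-30):u+31:3].mean(1)).round().astype(int).tolist())
```

```text
17.475 [ 0.5468 -0.3429  0.3162] [-0.2 -0.4 -0.9]
side deep_lid_bar 0.94 [329.2 278.   19.7  94.2]
side rack_slot 0.96 [330.4 300.   52.5  93.3]
side shallow_lid_bar 0.75 [330.  200.4  78.3  40.7]
side expect [[332.0, 295.0], [321.0, 235.0], [332.0, 328.0], [322.0, 270.0], [330.0, 267.0], [323.0, 232.0]]
scene deep_lid_bar 0.78 [374.5 138.9  29.1  68. ]
scene rack_slot 0.9 [370.3 157.8  46.   55.4]
scene shallow_lid_bar 0.66 [310.3 212.   75.   62.2]
scene expect [[386.0, 111.0], [365.0, 143.0], [383.0, 141.0], [363.0, 172.0], [383.0, 106.0], [370.0, 124.0]]
wrist deep_lid_bar 0.75 [310.7 167.5  21.4 170.2]
wrist rack_slot 0.84 [310.1 155.6  78.4 152. ]
wrist expect [[311.0, 260.0], [310.0, 87.0], [312.0, 217.0], [312.0, 89.0], [310.0, 250.0], [310.0, 132.0]]
[[310, 236], [310, 192], [310, 144]]
[149, 149, 135, 148, 163, 163, 165, 154, 72, 75, 74, 68, 157, 172, 180, 180, 176, 173, 176, 170, 175]
[175, 174, 142, 118, 119, 115, 98, 99, 93, 106, 104, 99, 137, 149, 116, 99, 132, 168, 150, 187, 197]
[160, 129, 104, 106, 109, 109, 100, 83, 94, 107, 106, 99, 110, 123, 125, 94, 130, 150, 146, 184, 194]
```

```bash
python3 -c "
from plant import job; print(job.finish_job())"
```

```text
the job is handed in; nothing more can be done
None
```

The deep tote's lid is off its hinges and upright in the rack slot, handle up, seated on the slot floor and within about 5 mm of midway; the shallow tote stayed closed, and I handed the job in at about 18 s with the gripper clear.

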